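# Load a tube rack past a sprung gate

## Task

Load the blue tube rack into the reader: with one fingertip press the yellow lever down so that the orange gate is raised well clear of the tubes, and while holding it down push the rack along the chute by the upright plate at its back end, until its whole tube block is past the gate. Then let the lever up so that the gate shuts behind the block, and move clear. Only press and push: do not pick up or tip the rack, do not let the gate strike it, and leave the other things on the bench alone.

Things in the scene. Friction and masses are not known exactly. Their poses are not given: they have to be found in the camera images.
- chute: Fixed aluminium chute ending in a white tube reader 85 mm high. Origin on the bench under the lever part; x = push direction, y = sideways to the lever, z up. Floor 6 mm above the bench, x -125 to +245; side walls y = +-29 inside, 6 thick, tops 18 above the bench; open above. Hinge rod 8 thick along x at y +42, z 30, on posts 36 high. Gate plane x = +120; end stop 34 high at x = +239.
- gate_foot (a point): Middle of the chute floor in the gate plane (chute x = +120, y = 0, z = 6 mm); axes as the chute's. The tube block is past the gate when the rack's origin is more than 48 mm beyond this point along chute x; the end stop halts it at 74 mm.
- rack: Loose blue tube rack, 0.15 to 0.31 kg, in the chute before the gate, axes as the chute's. Origin under the centre of the tube block: 90 long (x), 54 wide, 32 high, with eight 12 mm caps up to 42 mm. Behind it a tongue 16 wide, 8 high runs back to x = -125, ending in an upright push plate. Tongue and plate stay on the start side; the shut gate stands over the tongue.
- push_face (a point): Centre of the rear face of the rack's upright push plate (8 thick, 52 wide, 50 mm high); 133 mm behind the rack's origin, 25 mm above its underside.
- gate (a joint): Angle of the hinged gate with its lever, rad. 0 = shut, grows as the lever is pressed down and the gate rises, stop at 1.1. From about 0.70 it clears the tubes; at 0.85 the lever is level. Sprung: 0.1 N m when shut, 0.27 at the stop (about 3 to 8 N on the lever); falls shut when let go.
- lever_mid (a point): Centre of the yellow lever plate: 175 along the chute (x -115 to +60), 62 wide, 5 thick, 8 to 70 mm out from the hinge rod; moves with the gate. Shut, it slopes up and outwards at 49 degrees, outer edge 83 mm above the bench at chute y +88; at gate 0.85 it is level, 30 mm up, y +50 to +112. A fingertip can slide along it while holding it down.
- gate_mid (a point): Centre of the orange gate across the chute: plate 6 thick, 76 wide, 32 high, turning about the hinge rod; moves with it. Shut, its lower edge is 30 mm above the bench; raised, it reaches about 115 mm above the bench.
- dropper_violet: Bystander: violet dropper bottle, 28 mm across, 66 mm high, origin under it.
- dropper_pink: Bystander: pink dropper bottle, 28 mm across, 66 mm high, origin under it.
- wash_bottle: Bystander: white wash bottle with red cap, 68 mm across, 165 mm high, origin under it.
- slide_box: Bystander: grey slide box 85 x 35 x 30 mm, origin under it.
- blue_bowl: Bystander: blue plastic bowl, 110 mm across, 50 mm high, origin under it.
- petri_dish: Bystander: clear dish, 90 mm across, 16 mm high, origin under it.
- marker: Bystander: black marker lying down, 120 long, 12 mm thick, origin under it.

How it is judged (in metres and radians):
On the way, in this order (a step that is already met when the one before it is completed fails the run):
1. the gate is raised (at least 0.70 rad) by a fingertip on the lever, the rack still before the gate (value of joint gate above 0.7 rad and contact force between the fingers and gate above 0.2 N and x of rack in the frame of chute below 0.075 m), for 0.2 s.
2. the block is under the raised gate, the lever held by a fingertip (value of joint gate above 0.7 rad and contact force between the fingers and gate above 0.2 N and x of rack in the frame of chute between 0.1 and 0.16 m), for 0.1 s.
3. the whole block is past the gate, the lever still held (value of joint gate above 0.7 rad and contact force between the fingers and gate above 0.2 N and x of rack in the frame of chute above 0.168 m), for 0.1 s.
At the end, for the whole second after the job is handed in: The rack stands flat in the chute, at rest, its whole block past the gate plane (origin 168 to 198 mm along the chute), and the gate is shut behind it (below 0.06 rad) (x of rack in the frame of chute between 0.168 and 0.198 m and value of joint gate below 0.06 rad and z of rack in the frame of chute between 0.003 and 0.01 m and angle between the x axis of rack and the x axis of chute, either way round below 0.1 rad and angle between rack's own z axis and vertical below 0.06 rad and linear speed of rack below 0.02 m/s); the robot touches nothing.
It fails at once if the rack is lifted or tipped (over 8 mm or 0.2 rad) (z of rack in the frame of chute above 0.014 m or angle between rack's own z axis and vertical above 0.2 rad).
It fails at once if the gate strikes or presses on the rack (over 4 N) (contact force between gate and rack above 4 N).
It fails at once if a bystander is moved over 30 mm (distance of any of dropper_violet, dropper_pink, wash_bottle, slide_box, blue_bowl, petri_dish, marker from where it was at the start of the episode above 0.03 m).
It also fails if it takes over 51 s, if anything falls off the work surface, if the arm or the gripper's body presses on something with over 40 N, if the wrist force passes 120 N, or if a joint passes its speed limit or range.

## Robot

A 6-joint arm with a two-finger parallel gripper is mounted at the origin on the work surface. World frame = base frame: x ahead of the robot, y to its left, z up, the work surface at z = 0. Lengths are in mm, angles in degrees, forces in N, time in s.
With the tool pointing down it reaches from about 250 to 725 mm from the base axis. Payload 4 kg.
Tool frame: the origin (TCP) lies midway between the tips of the shut fingers; the grasp point (between the pads) lies 19 mm behind it; z points along the fingers, y is the line along which they close (so a half turn about z gives the same grasp; the last joint's range is limited). The gripper opens to 85 mm and grips with 20 to 120 N. Pads are 22 mm wide; open, the fingers measure 114 mm over their backs; the gripper's body (76 mm by 85 mm) begins 54 mm behind the grasp point. The pads swing forward as they close: fully open they stand 13 mm farther back than shut.
Start: joints at [-77.063, 13.785, 0.286, 76.501, 0, 90], TCP at [111.941, -487.308, 231.306] pointing down, gripper open.
Joint ranges: [-155.79, 155.79], [-60.16, 107.12], [-62.33, 73.08], [-114, 123.19], [-81.49, 82.49], [-180, 180]. Speed limits (degrees/s): [159.86, 159.86, 180, 180, 180, 180].

## Interface

Orientations are given as [roll, pitch, yaw] about the fixed x, y, z axes, in that order (R = Rz(yaw) Ry(pitch) Rx(roll)).
In Python, from plant import arm, grab_frame, job_done gives the robot as it stands.
- The arm moves only by the tool apply_moves, never from a script. Its argument "deltas" is a list of rows, each a list of 7 numbers: the shift along the world's x, y, z in m, then the turn, a rotation vector about the world's x, y, z in degrees, then the opening, from 0 (shut) to 1 (fully open). In form: [[tx, ty, tz, rx, ry, rz, claw], ...]. A call has 1 to 8 rows; each row is the pose to reach, as a shift and turn from the pose commanded when the call began; what a row does not reach only later rows make up. A row lasts 1/8 s, in which the tool goes at most 62.5 mm and 10.7 degrees, less where a joint would pass 70% of its speed; a pose out of reach is approached as far as the arm can. A call with a gripper value outside its range is refused whole. The fingers move at their own pace and stop on an object; the grip force is fixed at half the most. Time passes only in rows, so rows that repeat a pose let the fingers close. It gives the time, the measured TCP pose, the force, the opening and the grip force at its end, in the units of the state.
- arm.state(): the state, without advancing time (a new reading comes with each control period).
- grab_frame(name): name is "scene" or "top" or "wrist"; returns a dict with "img" (400x640x3 uint8, red, green, blue), "camera_matrix" (3x3 intrinsics, pixels), "R" (3x3) and "t" (3): a world point X has camera coordinates R X + t; the wrist camera has in their place "T_tool_cam" (4x4, takes a point from camera to tool coordinates, whose origin is the TCP and whose axes are the flange's). Camera axes: x right, y down, z forward; pixel columns grow to the right and rows downward; lengths in mm; the calibration is good to about 2 mm. A picture is of the moment at which its call begins: read the wrist's pose just before it. There is no depth.
- job_done(): hands the job in; it is judged then, once.
The state is a dict: "time": time; "joints": joint angles; "qd": joint speeds; "joint_torque": joint torques, N m; "tool_pos": TCP position; "orientation": TCP orientation; "contact_force": force on the tool from outside, world axes, zero at the start; "ft_torque": the same for the moment, N m; "finger_gap": opening from 0.0 (shut) to 1.0 (fully open); "finger_force": force on a finger pad.
Only numpy, scipy, OpenCV 4.12 (cv2) and the standard library are available. Lean on these libraries where they do the work, as an engineer would, in place of code of your own. Each camera call takes 0.05 s, during which the arm holds its last target. There are 200 camera calls.

## Working session

There is one attempt and no reset: what is moved stays moved. The work goes in short steps, Python scripts to look and compute and a tool call to move; the robot and the scene stay as the last step left them, time stands still between calls to the robot, and variables do not carry over. Pictures are saved under pics/ and viewed, at most 10 in all, crops included, and the job is handed in when it is done.

Besides the shell and the picture viewer there is one more tool, called after "Request:" as name([rows], argument=value, ...), one row to a line, values as JSON. apply_moves: Moves the arm, as the interface text tells. Its arguments: {"type":"object","properties":{"deltas":{"type":"array"}},"required":["deltas"]}

```bash
mkdir -p pics; python3 - <<'E'
from plant import arm, grab_frame
import cv2,pickle
d={}
for n in("scene","top"):
    f=grab_frame(n);d[n]=f;cv2.imwrite(f"pics/{n}0.png",f["img"][:,:,::-1])
    print(n,f["camera_matrix"],f["R"],f["t"])
pickle.dump(d,open("f0.pkl","wb"));print(arm.state())
E
```

```text
scene [[463.79423105   0.         321.54344312]
 [  0.         463.79423105 205.01330569]
 [  0.           0.           1.        ]] [[-0.01561884  0.99983294 -0.00949418]
 [ 0.79481983  0.00665413 -0.606809  ]
 [-0.60664445 -0.01702382 -0.79479098]] [   1.73931693 -399.67270938 1291.19303684]
top [[506.3850691    0.         320.85920017]
 [  0.         506.3850691  201.09093933]
 [  0.           0.           1.        ]] [[-0.02440586 -0.99926149  0.02967882]
 [-0.99609879  0.02178882 -0.0855128 ]
 [ 0.08480298 -0.03165005 -0.99589494]] [-9.11115879e-01  5.48039760e+02  9.68804811e+02]
{'time': 0.1, 'joints': array([-7.70627390e+01,  1.38274075e+01,  2.20466872e-01,  7.65002404e+01,
        1.83299561e-03,  8.99986525e+01]), 'qd': array([-0.00361609,  0.00274393,  0.18380486, -0.00318743,  0.00571551,
        0.06044811]), 'joint_torque': array([ 6.80981611e-04, -3.73138475e+01,  2.53009254e+01,  1.08694355e-02,
        3.74464832e-05,  7.31598846e-06]), 'tool_pos': array([ 111.82530544, -486.75657606,  230.4996614 ]), 'orientation': array([-1.79892819e+02, -1.83551315e-03,  1.29386050e+01]), 'contact_force': array([ 0.41613415, -0.09120441, -0.69208305]), 'ft_torque': array([ 0.0016289 , -0.01458129,  0.04412011]), 'finger_force': 0.0, 'finger_gap': 0.9959140684573972}
```

View pics/scene0.png

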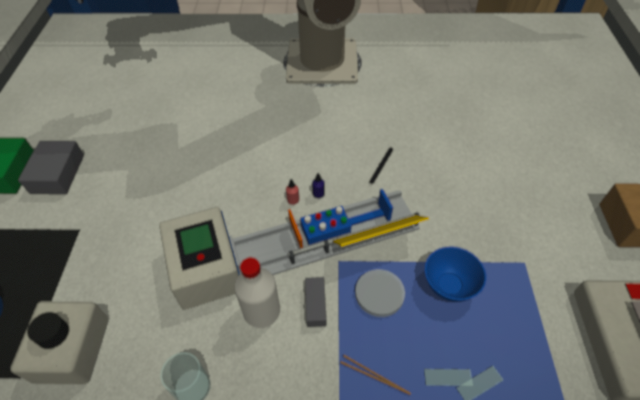

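View pics/top0.png

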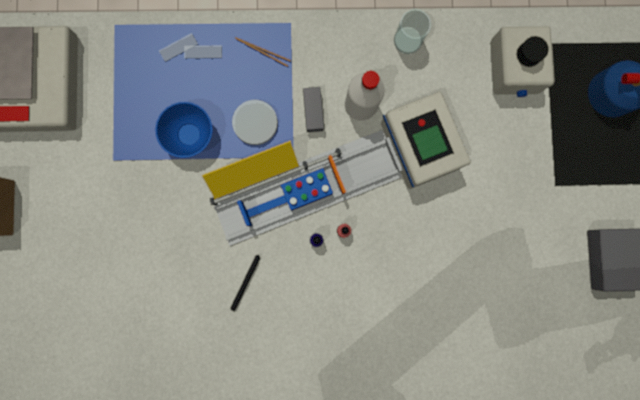

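The top view shows the yellow lever at about (205–300, 143–198), the orange gate near (337,173) and the rack's push plate near (244,213). The chute runs to the right (world -y), with the lever on the far side from the robot. I'll cast the lever corners onto their known heights.

```bash
cat >h.py <<'E'
import numpy as np,cv2
def ray(f,uv,z):
    "pixels -> world points on plane(s) at height z"
    uv=np.atleast_2d(uv).astype(float);z=np.broadcast_to(z,len(uv))
    d=np.c_[uv,np.ones(len(uv))]@np.linalg.inv(f["camera_matrix"]).T@f["R"]
    c=-f["R"].T@f["t"];return c+d*((z-c[2])/d[:,2])[:,None]
def mask(img,lo,hi,box=None):
    m=cv2.inRange(cv2.cvtColor(img,cv2.COLOR_RGB2HSV),lo,hi)
    if box: k=np.zeros_like(m);x0,y0,x1,y1=box;k[y0:y1,x0:x1]=255;m&=k
    return m
def big(m):
    return max(cv2.findContours(m,0,cv2.CHAIN_APPROX_NONE)[0],key=cv2.contourArea)
E
python3 - <<'E'
from h import *
import pickle
d=pickle.load(open("f0.pkl","rb"));f=d["top"];im=f["img"]
c=big(mask(im,(18,120,80),(35,255,255),(190,130,310,210)))
q=cv2.boxPoints(cv2.minAreaRect(c));a=cv2.approxPolyDP(cv2.convexHull(c),4,True)[:,0]
print("box",q.tolist(),"poly",a.tolist())
# outer-left, outer-right, inner-right, inner-left
quad=np.array(sorted(a.tolist() if len(a)==4 else q.tolist()))
L=quad[:2];Rr=quad[2:]
P=np.array([L[L[:,1].argmin()],Rr[Rr[:,1].argmin()],Rr[Rr[:,1].argmax()],L[L[:,1].argmax()]])
s,co=np.sin(np.radians(49)),np.cos(np.radians(49))
pt=lambda r:(42+r*co-2.5*s,30+r*s+2.5*co)
(yo,zo),(yi,zi)=pt(70),pt(8)
M=np.array([[-115,yo],[60,yo],[60,yi],[-115,yi]])
W=ray(f,P,[zo,zo,zi,zi])[:,:2]
mc,wc=M.mean(0),W.mean(0);H=(M-mc).T@(W-wc)
yaw=np.arctan2(H[0,1]-H[1,0],H[0,0]+H[1,1]);R=np.array([[np.cos(yaw),-np.sin(yaw)],[np.sin(yaw),np.cos(yaw)]])
t=wc-R@mc;print("yaw",np.degrees(yaw),"t",t,"res",(W-(M@R.T+t)).round(1).tolist())
np.savez("chute.npz",R=R,t=t)
C=lambda uv,z:((ray(f,uv,z)[:,:2]-t)@R).round(1).tolist()
for n,lo,hi,z,box in [("orange gate",(5,150,100),(16,255,255),62,(320,140,355,200)),("plate",(100,150,50),(125,255,255),56,(232,195,254,230)),("block",(100,150,50),(125,255,255),38,(283,165,335,212))]:
    c=big(mask(im,lo,hi,box));print(n,C(cv2.boxPoints(cv2.minAreaRect(c)),z))
for n,uv,z in[("bowl",(184,130),50),("petri",(255,122),16),("wash cap",(370,80),160),("slide",(314,110),30),("violet",(317,240),60),("pink",(345,230),60),("marker",(246,283),6),("rod end",(338,153),36),("rod end2",(212,201),36),("reader corner",(400,186),85)]:print(n,C([uv],z))
E
```

```text
box [[202.08840942382812, 174.6795654296875], [289.3679504394531, 140.39117431640625], [299.2618713378906, 165.57571411132812], [211.98233032226562, 199.86410522460938]] poly [[290, 142], [297, 166], [214, 198], [204, 174]]
yaw -70.35828204759316 t [553.41376419  68.98471223] res [[1.4, -4.7], [-0.8, 1.5], [-0.3, 3.8], [-0.4, -0.6]]
orange gate [[115.8, 39.0], [122.5, 39.1], [123.2, -36.2], [116.5, -36.3]]
plate [[-73.3, 20.7], [-50.5, 20.9], [-49.9, -29.7], [-72.7, -29.9]]
block [[5.9, 23.5], [101.4, 24.8], [101.6, -27.8], [6.5, -28.9]]
bowl [[-121.5, 186.2]]
petri [[10.5, 162.1]]
wash cap [[222.8, 123.4]]
slide [[127.7, 140.1]]
violet [[40.7, -101.3]]
pink [[96.6, -102.6]]
marker [[-117.9, -129.7]]
rod end [[140.3, 42.2]]
rod end2 [[-120.4, 41.0]]
reader corner [[219.3, -63.4]]
```

Request:
apply_moves([
  [0.03, 0.0465, 0, 0, 0, -6, 1],
  [0.06, 0.093, 0, 0, 0, -12, 1],
  [0.09, 0.1395, 0, 0, 0, -18, 1],
  [0.12, 0.186, 0, 0, 0, -24, 1],
  [0.15, 0.2325, 0, 0, 0, -30, 1],
  [0.18, 0.279, 0, 0, 0, -36, 1],
  [0.21, 0.3255, 0, 0, 0, -42, 1],
  [0.24, 0.372, 0, 0, 0, -48, 1],
])

```text
time: 1.1
tool_pos: [318.3, -169.7, 231.1]
orientation: [-176.9, 0.1, -30.6]
contact_force: [-0.2, -1.2, -0.5]
finger_gap: 0.999
finger_force: 0.0
```

Request:
apply_moves([
  [0.03, 0.0465, 0, 0, 0, -6, 1],
  [0.06, 0.093, 0, 0, 0, -12, 1],
  [0.09, 0.1395, 0, 0, 0, -18, 1],
  [0.12, 0.186, 0, 0, 0, -24, 1],
  [0.15, 0.2325, 0, 0, 0, -30, 1],
  [0.1856, 0.2795, -0.03, 0, 0, -35.3, 1],
  [0.1856, 0.2795, -0.06, 0, 0, -35.3, 1],
  [0.1856, 0.2795, -0.06, 0, 0, -35.3, 1],
])

```text
time: 2.1
tool_pos: [129.3, -194.7, 213.3]
orientation: [-174.0, 0.2, -64.2]
contact_force: [0.9, -0.4, 0.6]
finger_gap: 1.004
finger_force: 0.0
```

```bash
python3 - <<'E'
from plant import arm, grab_frame
import cv2,pickle
s=arm.state();f=grab_frame("wrist");g=grab_frame("top");pickle.dump((s,f,g),open("f1.pkl","wb"))
print(s["tool_pos"],s["orientation"],s["joints"],s["contact_force"],f["T_tool_cam"],f["camera_matrix"])
cv2.imwrite("pics/w1.png",f["img"][:,:,::-1])
E
```

```text
[ 129.27351208 -194.66712771  213.31275465] [-173.97703586    0.1928131   -64.18858372] [-64.24508247 -17.31944975 -32.54930223  74.96892165   6.02277107
 179.94318798] [ 0.91579979 -0.40367745  0.61656794] [[-5.27843170e-04 -9.60935482e-01 -2.76771964e-01  7.09684368e+01]
 [ 9.99999716e-01 -6.56270021e-04  3.71389241e-04  9.22834835e-01]
 [-5.38518242e-04 -2.76771690e-01  9.60935556e-01 -1.43339866e+02]
 [ 0.00000000e+00  0.00000000e+00  0.00000000e+00  1.00000000e+00]] [[315.38656771   0.         321.99904327]
 [  0.         315.38656771 203.93174567]
 [  0.           0.           1.        ]]
```

View pics/w1.png

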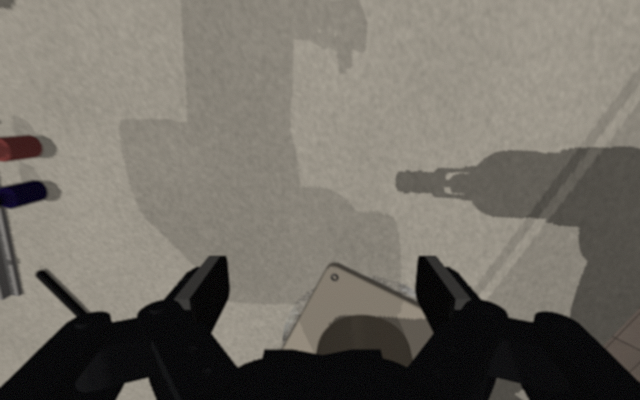

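The wrist picture shows the robot base at (340,330) and the dropper bottles at the left edge. Joint 6 ran to its limit, so that turn direction is wrong and I need the other half turn (yaw 109.6).

Request:
apply_moves([
  [0.03, 0.0, 0.02, 0, 0, 9, 1],
  [0.06, 0.0, 0.02, 0, 0, 18, 1],
  [0.1, 0.0, 0.02, 0, 0, 27, 1],
  [0.14, 0.0, 0.02, 0, 0, 36, 1],
  [0.18, 0.0, 0.02, 0, 0, 45, 1],
  [0.21, 0.01, 0.02, 0, 0, 54, 1],
  [0.24, 0.02, 0.02, 0, 0, 63, 1],
  [0.24, 0.02, 0.02, 0, 0, 72, 1],
])

```text
time: 3.2
tool_pos: [373.2, -174.7, 233.2]
orientation: [-173.9, 0.1, 8.5]
contact_force: [-1.0, 0.5, 0.5]
finger_gap: 0.998
finger_force: 0.0
```

```bash
python3 - <<'E'
from plant import arm
s=arm.state();print(s["tool_pos"],s["orientation"],s["joints"],s["time"])
E
```

```text
[ 373.22886078 -174.71341724  233.22876381] [-1.73922457e+02  1.30313244e-01  8.47550233e+00] [-28.59427645   6.75110788  -8.37000592  78.65466509   4.76758554
 142.77990017] 3.2
```

Request:
apply_moves([
  [0.01, 0.025, 0, -6, -0.9, 0, 1],
])

```text
time: 3.32
tool_pos: [382.4, -152.0, 232.9]
orientation: [179.9, 0.2, 7.8]
contact_force: [0.1, 0.7, 0.3]
finger_gap: 1.001
finger_force: 0.0
```

Request:
apply_moves([
  [0.015, 0.03, 0, 0, 0, 10, 1],
  [0.03, 0.06, 0, 0, 0, 20, 1],
  [0.045, 0.09, 0, 0, 0, 30, 1],
  [0.06, 0.12, 0, 0, 0, 40, 1],
  [0.075, 0.15, 0, 0, 0, 50, 1],
  [0.09, 0.18, 0, 0, 0, 60, 1],
  [0.105, 0.21, 0, 0, 0, 70, 1],
  [0.12, 0.24, 0, 0, 0, 80, 1],
])

```text
time: 4.32
tool_pos: [501.6, 91.5, 233.4]
orientation: [180.0, 0.1, 88.3]
contact_force: [0.5, 0.1, -0.2]
finger_gap: 0.996
finger_force: 0.0
```

```bash
python3 - <<'E'
from plant import arm
s=arm.state();print(s["tool_pos"],s["orientation"],s["joints"],s["time"])
E
```

```text
[501.59665819  91.469457   233.36757449] [1.79992788e+02 8.74720797e-02 8.83424473e+01] [ 1.03865226e+01  1.48665120e+01  2.02059455e+00  7.71652821e+01
 -8.70513801e-02  1.02044078e+02] 4.325
```

Request:
apply_moves([
  [0.012, 0.025, 0, 0, 0, 8, 1],
  [0.024, 0.05, -0.03, 0, 0, 16, 1],
  [0.036, 0.0727, -0.063, 0, 0, 21.3, 1],
  [0.036, 0.0727, -0.063, 0, 0, 21.3, 1],
])

```text
time: 4.82
tool_pos: [535.3, 163.9, 167.0]
orientation: [-179.6, 0.1, 109.4]
contact_force: [-0.6, -0.6, 0.2]
finger_gap: 0.998
finger_force: 0.0
```

```bash
cat >look.py <<'E'
import sys,pickle,cv2
from plant import arm, grab_frame
from scipy.spatial.transform import Rotation as Ro
from h import *
n=sys.argv[1]
s=arm.state();w=grab_frame("wrist");Rt=Ro.from_euler("xyz",s["orientation"],degrees=True).as_matrix()
T=w["T_tool_cam"];Rwc=Rt@T[:3,:3];c=Rt@T[:3,3]+s["tool_pos"]
w["R"]=Rwc.T;w["t"]=-Rwc.T@c
ch=np.load("chute.npz")
print(s["time"],s["tool_pos"],s["orientation"],"chute xy",(s["tool_pos"][:2]-ch["t"])@ch["R"],"F",s["contact_force"])
pickle.dump(w,open(n+".pkl","wb"));cv2.imwrite(f"pics/{n}.png",w["img"][:,:,::-1])
E
python3 look.py w2
```

```text
4.825 [535.29781618 163.85087027 167.02169046] [-1.79641593e+02  6.41083410e-02  1.09403537e+02] chute xy [-95.43562449  14.82622988] F [-0.57559096 -0.60955641  0.22855977]
```

View pics/w2.png

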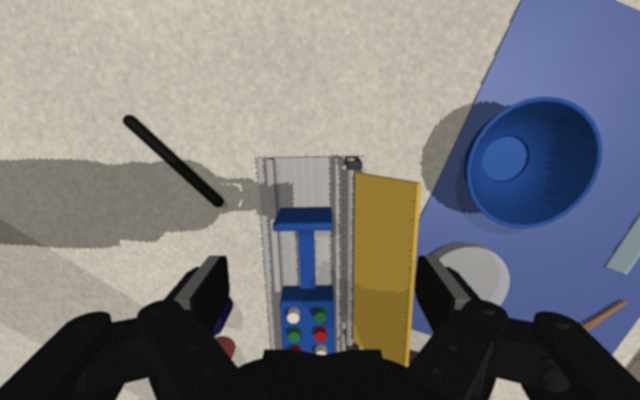

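The wrist view shows the plate's rear face and top at (275–333, 208–230). The lever's start-side corners are at (355,173) and (419,183), with the fingers at columns ~230 and ~415. I'll cast these points to refine the chute pose and plate position.

```bash
python3 - <<'E'
from h import *
import pickle
w=pickle.load(open("w2.pkl","rb"));ch=np.load("chute.npz");im=w["img"]
C=lambda uv,z:((ray(w,uv,z)[:,:2]-ch["t"])@ch["R"]).round(1).tolist()
a=cv2.approxPolyDP(cv2.convexHull(big(mask(im,(18,120,60),(35,255,255),(340,160,430,300)))),3,True)[:,0];print(a.tolist())
out=sorted(a[a[:,1]<200].tolist());print("inner (exp -115,45.4)",C(out[0],37.7),"outer (exp -115,86)",C(out[-1],84.5))
m=mask(im,(100,120,30),(125,255,255),(262,195,345,235))
b=big(m);print("plate poly",cv2.approxPolyDP(cv2.convexHull(b),2,True)[:,0].tolist())
for u in(282,326):
    print(u,[(v,*im[v,u]) for v in range(204,236,2)])
for v in(222,226,229):print(v,C([(275,v),(333,v)],56))
print("rear bottom",C([(304,208)],8), "floor end (exp -125)",C([(295,157)],6))
E
```

```text
[[355, 173], [420, 184], [412, 299], [354, 299]]
inner (exp -115,45.4) [[-114.3, 41.8]] outer (exp -115,86) [[-114.7, 84.9]]
plate poly [[330, 209], [331, 229], [312, 234], [274, 229], [281, 209]]
282 [(204, np.uint8(104), np.uint8(102), np.uint8(100)), (206, np.uint8(95), np.uint8(94), np.uint8(97)), (208, np.uint8(41), np.uint8(51), np.uint8(75)), (210, np.uint8(17), np.uint8(36), np.uint8(70)), (212, np.uint8(15), np.uint8(36), np.uint8(69)), (214, np.uint8(17), np.uint8(36), np.uint8(71)), (216, np.uint8(15), np.uint8(35), np.uint8(69)), (218, np.uint8(19), np.uint8(37), np.uint8(71)), (220, np.uint8(18), np.uint8(36), np.uint8(70)), (222, np.uint8(18), np.uint8(43), np.uint8(85)), (224, np.uint8(34), np.uint8(67), np.uint8(129)), (226, np.uint8(39), np.uint8(75), np.uint8(142)), (228, np.uint8(35), np.uint8(71), np.uint8(139)), (230, np.uint8(76), np.uint8(91), np.uint8(131)), (232, np.uint8(152), np.uint8(148), np.uint8(147)), (234, np.uint8(163), np.uint8(159), np.uint8(155))]
326 [(204, np.uint8(170), np.uint8(166), np.uint8(162)), (206, np.uint8(124), np.uint8(124), np.uint8
[... 181 characters left out ...]
t8(37), np.uint8(72)), (216, np.uint8(19), np.uint8(38), np.uint8(72)), (218, np.uint8(19), np.uint8(37), np.uint8(73)), (220, np.uint8(15), np.uint8(36), np.uint8(72)), (222, np.uint8(28), np.uint8(54), np.uint8(104)), (224, np.uint8(39), np.uint8(75), np.uint8(139)), (226, np.uint8(41), np.uint8(78), np.uint8(145)), (228, np.uint8(37), np.uint8(73), np.uint8(139)), (230, np.uint8(102), np.uint8(107), np.uint8(132)), (232, np.uint8(152), np.uint8(148), np.uint8(146)), (234, np.uint8(155), np.uint8(151), np.uint8(148))]
222 [[-75.6, -27.2], [-75.4, 22.3]]
226 [[-71.9, -27.4], [-71.8, 22.4]]
229 [[-69.2, -27.5], [-69.1, 22.4]]
rear bottom [[-73.4, -5.4]] floor end (exp -125) [[-124.2, -13.2]]
```

Request:
apply_moves([
  [0, 0, -0.03, 0, 0, 1.3, 1],
  [0, 0, -0.06, 0, 0, 1.3, 1],
  [0, 0, -0.095, 0, 0, 1.3, 1],
  [0, 0, -0.095, 0, 0, 1.3, 1],
  [0, 0, -0.095, 0, 0, 1.3, 1],
])

```text
time: 5.5
tool_pos: [537.8, 162.4, 77.8]
orientation: [179.8, 0.1, 110.5]
contact_force: [0.2, 0.7, 0.6]
finger_gap: 0.996
finger_force: 0.0
```

```bash
python3 look.py w3
```

```text
5.5 [537.83128175 162.40488525  77.83956892] [1.79825641e+02 1.14527629e-01 1.10501061e+02] chute xy [-93.22218451  16.72623093] F [0.24394287 0.7499664  0.56959222]
```

View pics/w3.png

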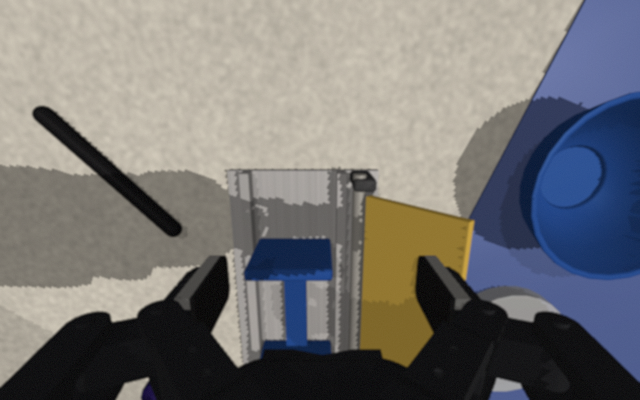

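The fingertip edge at (417–450, 257) is over the lever, inside its outer edge at column 471. The plate top at rows 270–280 is ahead of the fingers. Next I press down while sliding outward.

Request:
apply_moves([
  [-0.001, 0.002, -0.009, 0, 0, 0, 1],
  [-0.001, 0.002, -0.018, 0, 0, 0, 1],
  [0.0065, 0.005, -0.026, 0, 0, 0, 1],
  [0.014, 0.0075, -0.036, 0, 0, 0, 1],
  [0.0225, 0.011, -0.046, 0, 0, 0, 1],
  [0.0225, 0.011, -0.053, 0, 0, 0, 1],
  [0.0225, 0.011, -0.053, 0, 0, 0, 1],
  [0.0225, 0.011, -0.053, 0, 0, 0, 1],
])

```text
time: 6.55
tool_pos: [560.2, 173.9, 23.7]
orientation: [179.8, 0.1, 110.6]
contact_force: [1.0, -0.1, 4.1]
finger_gap: 0.995
finger_force: 1.9
```

```bash
python3 look.py w4; python3 - <<'E'
from plant import grab_frame
import cv2,pickle
f=grab_frame("scene");pickle.dump(f,open("s4.pkl","wb"));im=f["img"][150:310,150:450]
cv2.imwrite("pics/s4.png",cv2.resize(cv2.hconcat([im[:,:,::-1]]),None,fx=2.5,fy=2.5,interpolation=2))
E
```

```text
6.55 [560.22691545 173.85078102  23.66671239] [1.79827361e+02 1.01226596e-01 1.10553571e+02] chute xy [-96.47406718  41.66612262] F [ 0.97493234 -0.13061975  4.07119151]
```

View pics/s4.png

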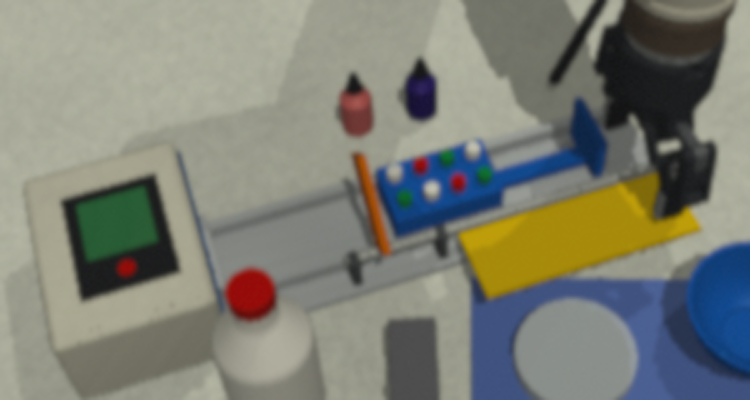

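View pics/w4.png

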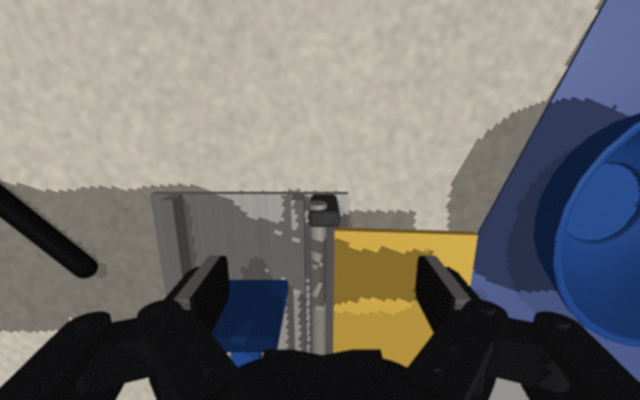

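The lever is nearly level under the right finger, with its outer edge at column 477, and the left finger is behind the plate. In the scene view the gate is up at (370,200) and the block is still before it. I'll press a little further and begin the push.

Request:
apply_moves([
  [0, 0, -0.004, 0, 0, 0, 1],
  [0, 0, -0.007, 0, 0, 0, 1],
  [0, 0, -0.007, 0, 0, 0, 1],
  [0, 0, -0.007, 0, 0, 0, 1],
])

```text
time: 7.15
tool_pos: [559.7, 173.6, 16.1]
orientation: [179.9, 0.1, 110.5]
contact_force: [3.9, 2.1, 4.8]
finger_gap: 0.997
finger_force: 2.5
```

Request:
apply_moves([
  [0.002, -0.005, 0, 0, 0, 0, 1],
  [0.004, -0.0105, 0, 0, 0, 0, 1],
  [0.006, -0.016, 0, 0, 0, 0, 1],
  [0.0085, -0.0225, 0, 0, 0, 0, 1],
  [0.0105, -0.028, 0, 0, 0, 0, 1],
  [0.0125, -0.033, 0, 0, 0, 0, 1],
  [0.0125, -0.033, 0, 0, 0, 0, 1],
])

```text
time: 8.02
tool_pos: [569.6, 140.6, 15.3]
orientation: [-179.8, -0.0, 110.6]
contact_force: [-0.5, 2.9, 4.6]
finger_gap: 1.001
finger_force: 2.6
```

```bash
python3 look.py w5; python3 - <<'E'
from plant import grab_frame
from h import *
import cv2,pickle
t=grab_frame("top");f=grab_frame("scene");pickle.dump((f,t),open("s5.pkl","wb"))
a=f["img"][150:310,200:450,::-1];b=t["img"][110:270,190:440,::-1]
cv2.imwrite("pics/s5.png",cv2.resize(cv2.vconcat([a,b]),None,fx=1.85,fy=1.85,interpolation=2))
E
```

```text
8.025 [569.56367225 140.631122    15.31296843] [-1.79819635e+02 -3.95945043e-02  1.10590670e+02] chute xy [-62.04892871  39.29323108] F [-0.52987154  2.88186781  4.62632917]
```

View pics/s5.png

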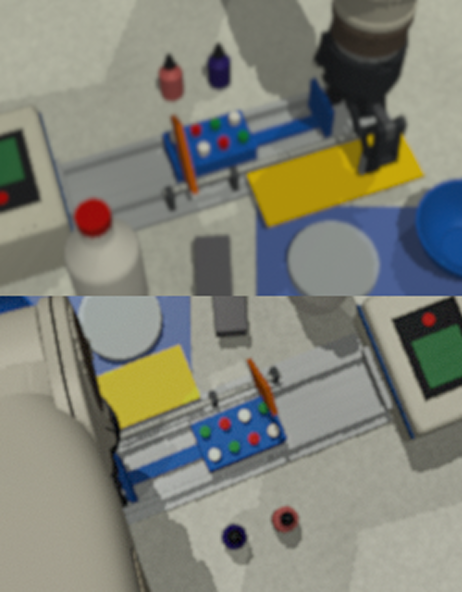

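The gate is up at about (185,150) in the upper crop, and the block's front is already under it with its caps clear. Continuing the push.

Request:
apply_moves([
  [0.0035, -0.009, 0, 0, 0, 0, 1],
  [0.007, -0.018, 0, 0, 0, 0, 1],
  [0.0105, -0.027, 0, 0, 0, 0, 1],
  [0.014, -0.036, 0, 0, 0, 0, 1],
  [0.0175, -0.045, 0, 0, 0, 0, 1],
  [0.021, -0.054, 0, 0, 0, 0, 1],
  [0.0245, -0.063, 0, 0, 0, 0, 1],
  [0.0245, -0.063, 0, 0, 0, 0, 1],
])

```text
time: 9.18
tool_pos: [594.1, 77.1, 15.2]
orientation: [-179.8, -0.0, 110.5]
contact_force: [-0.8, 0.8, 3.9]
finger_gap: 1.004
finger_force: 2.6
```

```bash
python3 look.py w6
```

```text
9.175 [594.07837135  77.14641814  15.17583772] [-1.79803653e+02 -1.60674675e-02  1.10544868e+02] chute xy [ 5.98209526 41.04190852] F [-0.76659678  0.78890679  3.89514865]
```

Request:
apply_moves([
  [0.0025, -0.0065, 0, 0, 0, 0, 1],
  [0.005, -0.013, 0, 0, 0, 0, 1],
  [0.0075, -0.02, 0, 0, 0, 0, 1],
  [0.01, -0.0265, 0, 0, 0, 0, 1],
  [0.01, -0.0265, 0, 0, 0, 0, 1],
  [0.01, -0.0265, 0, 0, 0, 0, 1],
])

```text
time: 9.98
tool_pos: [603.8, 51.1, 15.1]
orientation: [-179.8, -0.0, 110.6]
contact_force: [0.7, 1.3, 4.4]
finger_gap: 0.997
finger_force: 2.6
```

```bash
python3 look.py w7; python3 - <<'E'
from plant import grab_frame
from h import *
import cv2,pickle
t=grab_frame("top");f=grab_frame("scene");pickle.dump((f,t),open("s7.pkl","wb"))
a=f["img"][150:310,150:400,::-1];b=t["img"][90:250,240:490,::-1]
cv2.imwrite("pics/s7.png",cv2.resize(cv2.vconcat([a,b]),None,fx=1.85,fy=1.85,interpolation=2))
ch=np.load("chute.npz");C=lambda uv,z:((ray(t,uv,z)[:,:2]-ch["t"])@ch["R"]).round(1).tolist()
c=big(mask(t["img"],(100,120,40),(125,255,255),(310,140,420,195)))
print("block box at z38",C(cv2.boxPoints(cv2.minAreaRect(c)),38))
E
```

```text
9.975 [603.84790024  51.14986257  15.10146176] [-1.79795200e+02 -3.41961847e-02  1.10582790e+02] chute xy [33.74989221 41.5045626 ] F [0.65973755 1.27892126 4.35648267]
block box at z38 [[97.7, 26.8], [223.1, 29.4], [223.2, -24.2], [98.3, -26.3]]
```

View pics/s7.png

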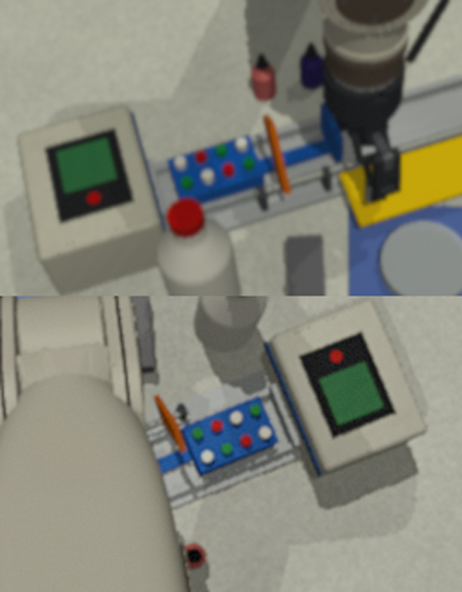

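The block is fully past the gate: its front is at 223 mm, so the origin is at about 178 mm. Next I back off the plate, then let the lever up along the reverse path.

Request:
apply_moves([
  [-0.0015, 0.004, 0, 0, 0, 0, 1],
  [-0.003, 0.008, 0, 0, 0, 0, 1],
  [-0.003, 0.008, 0.006, 0, 0, 0, 1],
  [-0.003, 0.008, 0.012, 0, 0, 0, 1],
  [-0.007, 0.0065, 0.017, 0, 0, 0, 1],
  [-0.0114, 0.0048, 0.022, 0, 0, 0, 1],
  [-0.015, 0.0034, 0.027, 0, 0, 0, 1],
  [-0.019, 0.002, 0.032, 0, 0, 0, 1],
])

```text
time: 11.12
tool_pos: [586.3, 52.8, 48.0]
orientation: [-180.0, 0.1, 110.6]
contact_force: [-0.8, 0.1, 2.1]
finger_gap: 1.001
finger_force: 1.0
```

Request:
apply_moves([
  [-0.0037, -0.0014, 0.004, 0, 0, 0, 1],
  [-0.0075, -0.0029, 0.008, 0, 0, 0, 1],
  [-0.0075, -0.0029, 0.014, 0, 0, 0, 1],
  [-0.0075, -0.0029, 0.02, 0, 0, 0, 1],
  [-0.0075, -0.0029, 0.03, 0, 0, 0, 1],
  [-0.0075, -0.0029, 0.06, 0, 0, 0, 1],
  [-0.0075, -0.0029, 0.1, 0, 0, 0, 1],
  [-0.0075, -0.0029, 0.15, 0, 0, 0, 1],
])

```text
time: 12.12
tool_pos: [578.8, 50.0, 198.6]
orientation: [-179.9, 0.1, 110.6]
contact_force: [1.2, -0.5, -0.2]
finger_gap: 0.998
finger_force: 0.0
```

Request:
apply_moves([
  [-0.05, 0.02, 0.03, 0, 0, 0, 1],
  [-0.1, 0.04, 0.05, 0, 0, 0, 1],
  [-0.15, 0.06, 0.05, 0, 0, 0, 1],
  [-0.15, 0.06, 0.05, 0, 0, 0, 1],
  [-0.15, 0.06, 0.05, 0, 0, 0, 1],
])

```text
time: 12.75
tool_pos: [430.2, 110.2, 248.7]
orientation: [179.9, 0.1, 110.6]
contact_force: [0.7, 0.3, -0.3]
finger_gap: 1.001
finger_force: 0.0
```

```bash
python3 look.py w8; python3 - <<'E'
from plant import grab_frame
from h import *
import cv2
t=grab_frame("top");f=grab_frame("scene")
a=f["img"][150:310,150:450,::-1];b=t["img"][90:250,190:490,::-1]
cv2.imwrite("pics/s8.png",cv2.resize(cv2.vconcat([a,b]),None,fx=1.85,fy=1.85,interpolation=2))
ch=np.load("chute.npz");C=lambda uv,z:((ray(t,uv,z)[:,:2]-ch["t"])@ch["R"]).round(1).tolist()
print("gate",C(cv2.boxPoints(cv2.minAreaRect(big(mask(t["img"],(5,150,100),(16,255,255),(310,130,365,205))))),62))
print("block",C(cv2.boxPoints(cv2.minAreaRect(big(mask(t["img"],(100,120,40),(125,255,255),(345,130,420,200))))),38))
E
```

```text
12.75 [430.2095862  110.17816622 248.65550027] [1.79861458e+02 1.28635048e-01 1.10580226e+02] chute xy [ -80.21006164 -102.18863018] F [ 0.66244197  0.26593042 -0.31074643]
gate [[115.8, 39.0], [122.5, 39.1], [123.2, -36.2], [116.5, -36.3]]
block [[133.2, 26.7], [223.0, 29.5], [223.7, -23.7], [134.2, -26.1]]
```

View pics/s8.png

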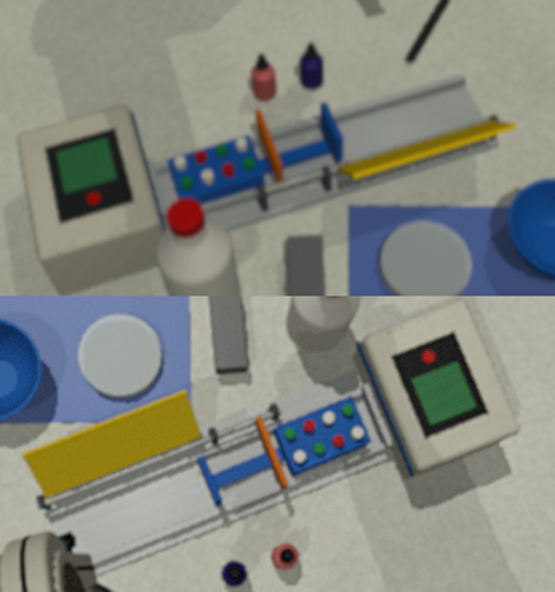

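The gate is shut, with its outline identical to the start. The block spans 133–223 mm (origin about 178), the arm is clear and the bystanders have not moved.

```bash
python3 -c "from plant import job_done; print(job_done())"
```

```text
the job is handed in; nothing more can be done
None
```

I pushed the rack fully past the gate (origin about 178 mm along the chute), let the gate shut behind it, moved the arm clear with the bystanders unmoved in the last camera views, and handed the job in at about 13 s; it returned no verdict.

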